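# Slide the red stamp out of its holder and set it on the ink pad

### The job

Get the red batch stamp ready for use: slide it straight forward out of its bay, from under the holder's lip, then lift it and lower it flat onto the middle of the ink pad, its long side along the pad's long side, and let go once it rests there. Keep it right way up, and leave the blue stamp where it is in the holder.

Things in the scene. Friction and masses are not known exactly. Their poses are not given: they have to be found in the camera images.
- red_stamp: Carton stamp, 120 g: flat red base 80 (x) x 50 (y) x 14 mm high, with a light wooden grip ridge on the middle of its top: 40 mm long (x), 18 mm thick (y), from 14 to 44 mm above the underside; grip it across y. Origin: centre of the underside; z up, x to the rear, where 16 mm of the base lie under the holder's lip. Starts in one of the two bays, 6 mm above the table.
- blue_stamp: The other stamp, same shape and size, with a blue base; it stands in the other bay. Same origin and axes.
- stamp_holder: Fixed grey holder, 206 mm wide; origin on the table midway between its bays (centres at y = +-65 mm); open front at -x, back wall at +x, z up. Flat floor 6 mm above the table, x -88 to 52 mm. In each bay an aluminium lip (x from 24 mm to the back wall, 23 to 29 mm above the table) hangs over the rear of the stamp: its centre starts near x = 0 and is clear past x = -16 mm. Side play 4 mm.
- ink_pad: Felt ink pad in a flat black tin, fixed to the table. Origin: centre of its underside, on the table; z up. Its dark violet felt, to set the stamp on, is flat, 130 mm (x) by 100 mm (y), 10 mm above the table; the tin's rim is flush with it, 146 by 116 mm outside. Nothing stands on or over it. The stamp's 80 mm side goes along the pad's 130 mm side (x).
There are look-alikes about, which are no part of the job. Of the things like the red_stamp, leave any that is green; of the rest the larger one is meant.

How it is judged:
On the way, in this order (a step that is already met when the one before it is completed fails the run):
1. the red stamp is slid forward along the holder's floor from under the lip (its centre at least 12 mm in front of the holder's origin, its underside within 8 mm of the floor) (x of red_stamp in the frame of stamp_holder between -0.12 and -0.012 m and y of red_stamp in the frame of stamp_holder between -0.1 and 0.1 m and z of red_stamp in the frame of stamp_holder below 0.014 m), for 0.05 s.
2. the red stamp is lowered onto the ink pad while still held (underside within 6 mm of the pad, within 18 mm of its centre along and 15 mm across) (x of red_stamp in the frame of ink_pad between -0.018 and 0.018 m and y of red_stamp in the frame of ink_pad between -0.015 and 0.015 m and z of red_stamp in the frame of ink_pad between 0.004 and 0.016 m and contact force between the fingers and red_stamp above 0.3 N), for 0.05 s.
At the end, for the whole second after the job is handed in: The red stamp lies flat (within 4 degrees), right way up, at rest and released on the ink pad, its centre within 18 mm of the pad's along the pad's long side and 15 mm across, its long side within 11 degrees of the pad's, either way round; the blue stamp is within 15 mm of where it started (x of red_stamp in the frame of ink_pad between -0.018 and 0.018 m and y of red_stamp in the frame of ink_pad between -0.015 and 0.015 m and z of red_stamp in the frame of ink_pad between 0.004 and 0.013 m and angle between red_stamp's own z axis and vertical below 0.08 rad and angle between the x axis of red_stamp and the x axis of ink_pad, either way round below 0.2 rad and linear speed of red_stamp below 0.02 m/s and contact force between the fingers and red_stamp below 0.05 N and distance of blue_stamp from where it was at the start of the episode below 0.015 m); the robot touches nothing.
It fails at once if the blue stamp is moved more than 15 mm (distance of blue_stamp from where it was at the start of the episode above 0.015 m).
It fails at once if the red stamp is tipped more than 35 degrees (angle between red_stamp's own z axis and vertical above 0.61 rad).
It also fails if it takes over 38 s, if anything falls off the work surface, if the arm or the gripper's body presses on something with over 40 N, if the wrist force passes 120 N, or if a joint passes its speed limit or range.

### The arm

A 6-joint arm with a two-finger parallel gripper is mounted at the origin on a cart in front of the work surface, level with it; the furniture and walls round the work are solid. World frame = base frame: x ahead of the robot, y to its left, z up, the work surface at z = 0. Lengths are in m, angles in rad, forces in N, time in s.
With the tool pointing down it reaches from about 0.4 to 0.825 m from the base axis. Payload 7 kg.
Tool frame: the origin (TCP) lies at the very end of the fingers, on their centre line; the grasp point (between the pads) lies 19 mm behind it; z points along the fingers, x is the direction in which the jaws open and shut, and the axes are right-handed (so a half turn about z gives the same grasp; the last joint's range is limited). The gripper opens to 88 mm and grips with 3 to 60 N. Pads are 19 mm wide; open, the fingers measure 130 mm over their backs; the gripper's body (78 mm by 193 mm) begins 47 mm behind the grasp point.
Start: joints at [-1.042, 0.359, 0.012, 0, -1.224, -0.288], TCP at [0.161, -0.656, 0.227] pointing down, gripper open.
Joint ranges: [-3.07, 3.07], [-1.43, 2.12], [-1.02, 1.25], [-3.03, 1.67], [-3.05, -0], [-3.03, 3.03]. Speed limits (rad/s): [2.39, 2.39, 3.01, 3.14, 3.14, 3.14].

### API

Orientations are given as [roll, pitch, yaw] about the fixed x, y, z axes, in that order (R = Rz(yaw) Ry(pitch) Rx(roll)).
In Python, from station import telemetry, grab_frame, arm, regions_of, pinpoint gives the robot as it stands. The module is installed in compiled form; this text tells all that it offers.
- The arm moves only by the shell command python3 -m inch 'ROWS' [FORCE]. ROWS is text: rows parted by semicolons, each of 7 numbers parted by spaces: the opening, from 0 (shut) to 1 (fully open), then the shift along the world's x, y, z in cm, then the turn, a rotation vector about the world's x, y, z in degrees. A call has 1 to 12 rows; each row is the pose to reach, as a shift and turn from the pose measured when the call began; what a row does not reach only later rows make up. A row lasts 1/8 s, in which the tool goes at most 62.5 mm and 10.7 degrees, less where a joint would pass 70% of its speed; a pose out of reach is approached as far as the arm can. A call with a gripper value outside its range is refused whole. The fingers move at their own pace and stop on an object; FORCE is the grip in N (left out, the last holds). Time passes only in rows, so rows that repeat a pose let the fingers close. It gives the time, the measured TCP pose, the force and the opening at its end, in the units of the state.
- telemetry.get_state(): the state, without advancing time (a new reading comes with each control period).
- grab_frame(name): name is "side" or "top"; returns a dict with "pixels" (420x560x3 uint8, red, green, blue), "fx", "fy", "cx", "cy" (pixels), "R" (3x3) and "t" (3): a world point X has camera coordinates R X + t. Camera axes: x right, y down, z forward; pixel columns grow to the right and rows downward; lengths in m; the calibration is good to about 2 mm. A picture is of the moment at which its call begins. There is no depth.
- arm.job_done(): hands the job in, once; it reports no verdict.
Trained networks look in the newest picture that a camera, given by its name, has taken for a name from the list of things; names that differ only in an ending like _2 or _b are one class to them, and where a whole thing is asked for, a point or a joint stands for the part that bears it (a point fixed in the world has none). Each returns a list of dicts, best first, with "p" (0 to 1); they miss things now and then, are a little off and sometimes report something else, mostly with a low value. They report only what shows in the picture. A call takes as long as a camera call. They do not tell look-alikes from the thing itself.
- regions_of(camera, name): "pixels" (420x560 bool, what is visible of it) and "bbox" ([left, top, right, bottom] in pixels, round what is visible of it).
- pinpoint(camera, name): "location" ([column, row] in pixels: a listed point, or the origin of a listed thing).
The state is a dict: "t": time; "q": joint angles; "qd": joint speeds; "joint_efforts": joint torques, N m; "eef_pos": TCP position; "ee_rot": TCP orientation; "force": force on the tool from outside, world axes, zero at the start; "moment": the same for the moment, N m; "width": finger opening in m.
Only numpy, scipy, OpenCV 4.12 (cv2) and the standard library are available. Lean on these libraries where they do the work, as an engineer would, in place of code of your own. Each camera call takes 0.05 s, during which the arm holds its last target. There are 200 camera calls.

## Working session

There is one attempt and no reset: what is moved stays moved. The work goes in short steps, Python scripts to look and compute and a shell command to move; the robot and the scene stay as the last step left them, time stands still between calls to the robot, and variables do not carry over. Pictures are saved under pics/ and viewed, about 8 in all and at most 12, crops included, and the job is handed in when it is done.

```bash
mkdir -p pics
cat > h.py <<'E'
import numpy as np, cv2
from station import telemetry, grab_frame, arm, regions_of, pinpoint
def save(f,n,crop=None,s=1):
    p=f["pixels"][:,:,::-1]
    if crop: l,t,r,b=crop; p=p[t:b,l:r]
    cv2.imwrite("pics/"+n,cv2.resize(p,None,fx=s,fy=s,interpolation=cv2.INTER_CUBIC))
def ray(f,uv,z):
    R=np.array(f["R"]);t=np.array(f["t"]);c=-R.T@t
    d=R.T@np.array([(uv[0]-f["cx"])/f["fx"],(uv[1]-f["cy"])/f["fy"],1])
    return c+d*(z-c[2])/d[2]
def proj(f,X):
    p=np.array(f["R"])@np.array(X)+np.array(f["t"]);return [f["fx"]*p[0]/p[2]+f["cx"],f["fy"]*p[1]/p[2]+f["cy"]]
E
python3 - <<'E'
from h import *
np.set_printoptions(precision=3,suppress=True)
s=telemetry.get_state();print(s["t"],s["eef_pos"],s["ee_rot"],s["width"])
P=[]
for c in("side","top"):
    f=grab_frame(c);P.append(f["pixels"]);print(c,-np.array(f["R"]).T@f["t"],f["fx"])
    save(f,c+"0.png")
    for n in("red_stamp","blue_stamp","stamp_holder","ink_pad"):
        z={"red_stamp":.006,"blue_stamp":.006}.get(n,0)
        print(n,"pin",[(round(d["p"],2),np.round(d["location"]),ray(f,d["location"],z)) for d in pinpoint(c,n)])
        print("   reg",[(round(d["p"],2),d["bbox"]) for d in regions_of(c,n)])
E
```

```text
0.0 [ 0.161 -0.655  0.226] [-3.141 -0.002  1.811] 0.08744532727446858
side [ 0.605 -0.703  0.612] 502.03905910587764
red_stamp pin [(0.91, array([313., 176.]), array([0.709, 0.179, 0.006])), (0.9, array([294., 224.]), array([0.658, 0.02 , 0.006])), (0.8, array([220., 216.]), array([0.518, 0.051, 0.006]))]
   reg [(0.84, [194.9, 196.8, 236.2, 224.0]), (0.81, [289.5, 157.4, 333.7, 187.1]), (0.8, [275.6, 212.3, 309.9, 235.0]), (0.39, [170.9, 254.4, 271.2, 321.8])]
blue_stamp pin [(0.9, array([232., 178.]), array([0.536, 0.178, 0.006]))]
   reg [(0.86, [208.1, 157.6, 248.7, 181.1])]
stamp_holder pin [(0.82, array([226., 197.]), array([0.526, 0.12 , 0.   ]))]
   reg [(0.84, [173.4, 160.5, 255.9, 228.5])]
ink_pad pin [(0.78, array([219., 286.]), array([ 0.527, -0.128,  0.   ]))]
   reg [(0.86, [173.2, 252.9, 273.6, 320.7])]
top [0.449 0.011 0.895] 431.02771962867195
red_stamp pin [(0.88, array([274., 203.]), array([0.653, 0.015, 0.006])), (0.73, array([262., 269.]), array([0.519, 0.056, 0.006])), (0.56, array([191., 194.]), array([0.696, 0.188, 0.006]))]
   reg [(0.91, [259.2, 189.4, 283.7, 213.1]), (0.72, [172.1, 168.6, 210.3, 209.4]), (0.62, [249.0, 254.0, 274.4, 288.7])]
blue_stamp pin [(0.93, array([197., 273.]), array([0.53 , 0.19 , 0.006]))]
   reg [(0.56, [182.1, 259.1, 210.1, 289.4])]
stamp_holder pin [(0.75, array([230., 269.]), array([0.529, 0.122, 0.   ]))]
   reg [(0.58, [175.3, 240.3, 282.3, 316.3])]
ink_pad pin [(0.61, array([350., 255.]), array([ 0.525, -0.129,  0.   ]))]
   reg [(0.63, [313.2, 213.4, 390.4, 295.1])]
```

Run:
```python
import cv2,numpy as np
a=cv2.imread("pics/side0.png")[140:335,150:350];b=cv2.imread("pics/top0.png")[150:330,160:400]
a=cv2.resize(a,None,fx=2,fy=2,interpolation=2);b=cv2.resize(b,None,fx=1.65,fy=1.65,interpolation=2)
o=np.zeros((390,800,3),np.uint8);o[:a.shape[0],:a.shape[1]]=a;o[:b.shape[0],402:402+b.shape[1]]=b[:390,:398]
cv2.imwrite("pics/c0.png",o)
```

```text
(no output)
```

View pics/c0.png

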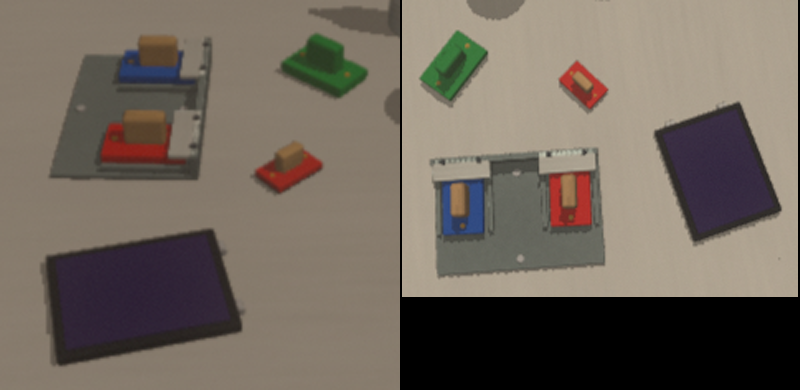

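View pics/side0.png

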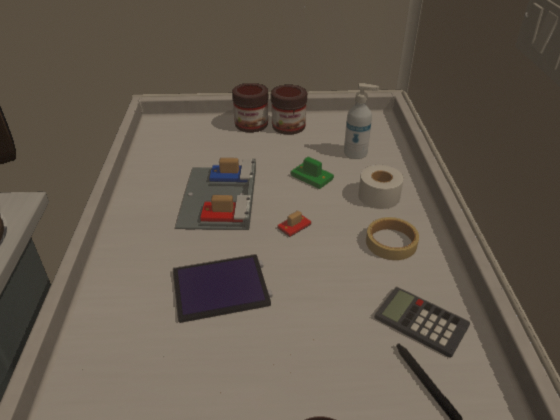

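In the side image there are three candidates for the red stamp: the red one in the bay (220,216), the small red one on the table (294,224) and the green one (313,176). The one meant is the red in the bay: it is not green, it is larger than the loose red one, and it sits under the lip. The crop confirms this. Next I measure the headings and positions.

```bash
cat > meas.py <<'E'
from h import *
np.set_printoptions(precision=3,suppress=True)
def best(c,n,uv):
    L=[d for d in regions_of(c,n) if d["pixels"][int(uv[1])-5:int(uv[1])+6,int(uv[0])-5:int(uv[0])+6].any()]
    return L[0]["pixels"].astype(np.uint8) if L else None
def rect(f,m,z):
    c=max(cv2.findContours(m,0,cv2.CHAIN_APPROX_NONE)[0],key=cv2.contourArea)[:,0]
    w=np.array([ray(f,p,z)[:2] for p in c],np.float32)
    (x,y),(a,b),g=cv2.minAreaRect(w*1000)
    return np.array([x,y,a,b,g])
def wood(f,box):
    l,t,r,b=box;h=cv2.cvtColor(f["pixels"],cv2.COLOR_RGB2HSV).astype(int)
    m=((h[...,0]>8)&(h[...,0]<22)&(h[...,1]>90)&(h[...,2]>70)).astype(np.uint8);k=np.zeros_like(m);k[t:b,l:r]=m[t:b,l:r];return k
E
python3 - <<'E'
from meas import *
for c,uvp,uvh,bx in(("side",(219,286),(200,210),(200,190,240,215)),("top",(350,255),(230,290),(250,250,275,280))):
    f=grab_frame(c)
    m=best(c,"ink_pad",uvp);print(c,"pad",rect(f,m,.01))
    m=best(c,"stamp_holder",uvh)
    if m is not None: print("holder",rect(f,m,.006))
    k=wood(f,bx);print("wood",k.sum(),rect(f,k,.05),rect(f,k,.035))
    h=f["pixels"].astype(int);r=((h[...,0]>110)&(h[...,1]<50)&(h[...,2]<50)).astype(np.uint8);l,t,R,b=(190,195,245,235) if c=="side" else (240,240,290,300)
    k=np.zeros_like(r);k[t:b,l:R]=r[t:b,l:R];print("red",k.sum(),rect(f,k,.02))
E
```

```text
side pad [ 530.832 -134.127  150.358  123.439   11.569]
holder [511.168 135.326 246.24  141.239  86.615]
wood 360 [525.213  33.938  39.027  51.121   2.033] [523.072  53.629  40.069  52.486   2.032]
red 249 [514.972  51.247  48.137  59.417  84.571]
top pad [ 530.718 -127.152  151.617  118.714   11.485]
holder [513.485 124.479 212.318 145.925  86.021]
wood 184 [524.03   56.117  17.642  38.937  82.962] [525.357  56.918  17.956  39.628  82.962]
red 304 [516.248  56.823  47.608  62.999  86.718]
```

Run:
```python
from meas import *
for c,uvp in(("side",(219,286)),("top",(350,255))):
    f=grab_frame(c); print(c,np.array(f["R"]))
    l,t,r,b=(160,240,285,330) if c=="side" else (305,205,400,305)
    g=f["pixels"].max(2);k=np.zeros_like(g);k[t:b,l:r]=(g[t:b,l:r]<75)
    cs=max(cv2.findContours(k,0,1)[0],key=cv2.contourArea)
    q=cv2.approxPolyDP(cs,8,True)[:,0];w=np.array([ray(f,p,.01)[:2] for p in q]);print(q.tolist(),w*1000)
    e=np.roll(w,-1,0)-w;print("len",np.hypot(*e.T)*1000,"ang",np.degrees(np.arctan2(e[:,1],e[:,0])),w.mean(0))
# holder front edge corners from crop c0 coordinates
f=grab_frame("top")
P=[ray(f,(160+(u-402)/1.65,150+v/1.65),.006) for u,v in((437,275),(605,262),(597,150))];print(P)
f=grab_frame("side")
P=[ray(f,(150+u/2,140+v/2),.006) for u,v in((52,174),(85,55),(198,175))];print(P)
```

```text
side [[ 0.999 -0.038 -0.002]
 [-0.026 -0.626 -0.779]
 [ 0.029  0.779 -0.627]]
[[256, 255], [174, 268], [178, 320], [269, 305]] [[ 587.474  -65.573]
 [ 448.896  -91.879]
 [ 468.94  -204.039]
 [ 607.591 -179.887]]
len [141.053 113.937 140.739 116.07 ] ang [-169.252  -79.868    9.881   99.98 ] [ 0.528 -0.135]
top [[-0.132 -0.991 -0.006]
 [-0.97   0.131 -0.206]
 [ 0.205 -0.021 -0.979]]
[[364, 213], [314, 230], [337, 295], [389, 276]] [[ 606.26  -169.626]
 [ 584.586  -60.694]
 [ 447.364  -87.269]
 [ 470.781 -197.759]]
len [111.067 139.772 112.944 138.37 ] ang [ 101.253 -169.039  -78.034   11.731] [ 0.527 -0.129]
[array([0.447, 0.229, 0.006]), array([0.435, 0.024, 0.006]), array([0.572, 0.016, 0.006])]
[array([0.438, 0.021, 0.006]), array([0.449, 0.221, 0.006]), array([0.574, 0.014, 0.006])]
```

Pad: centre (0.528, -0.131), yaw about 10.7°. Holder: yaw about -3.5°. Red stamp: about (0.525, 0.056). I'll move above it.

```bash
python3 -m inch '1 5 5 0 0 0 -3;1 9 10 0 0 0 -6;1 13 15 0 0 0 -9;1 17 20 0 0 0 -12;1 21 26 0 0 0 -15;1 24 31 0 0 0 -17;1 27 36 0 0 0 -17;1 30 41 0 0 0 -17;1 32 46 0 0 0 -17;1 34 51 0 0 0 -17;1 35 56 0 0 0 -17;1 36 61 0 0 0 -17' 15; python3 -c "
from station import telemetry as t;s=t.get_state();print(s['q'],s['eef_pos'],s['ee_rot'])"
```

```text
t: 2.9
eef_pos: [0.5212, -0.0437, 0.2268]
ee_rot: [3.141, -0.0, 1.515]
force: [0.6, -1.1, -0.0]
width: 0.0875
[ 2.91876971e-01  1.07327200e-01 -3.19931182e-01  1.05906933e-04
 -1.14299986e+00 -1.91830081e+00] [ 0.52120206 -0.04370902  0.22681064] [ 3.14105391e+00 -9.26189011e-05  1.51521275e+00]
```

```bash
python3 -m inch '.5 .4 5 -3 0 0 -.3;.5 .4 10 -6 0 0 -.3;.5 .4 10 -10 0 0 -.3;.5 .4 10 -13 0 0 -.3;.5 .4 10 -13 0 0 -.3;.5 .4 10 -13 0 0 -.3'
python3 - <<'E'
from meas import *
f=grab_frame("side");save(f,"s1.png",(160,120,300,240),4);s=telemetry.get_state()
p=s["eef_pos"];print(proj(f,p),proj(f,[p[0],p[1],.05]),p)
f=grab_frame("top");save(f,"t1.png",(160,150,320,330),3);print(proj(f,p),proj(f,[p[0],p[1],.05]))
a=cv2.imread("pics/s1.png");b=cv2.imread("pics/t1.png")
E
```

```text
t: 3.65
eef_pos: [0.5261, 0.0564, 0.098]
ee_rot: [3.14, -0.0, 1.51]
force: [0.6, 0.2, 0.4]
width: 0.0442
[np.float64(220.61932092110158), np.float64(174.13037090692498)] [np.float64(222.570469308323), np.float64(195.5323217208645)] [0.526 0.056 0.098]
[np.float64(258.4607757031713), np.float64(261.659534166121)] [np.float64(260.15063242808094), np.float64(263.8511135647258)]
```

View pics/s1.png

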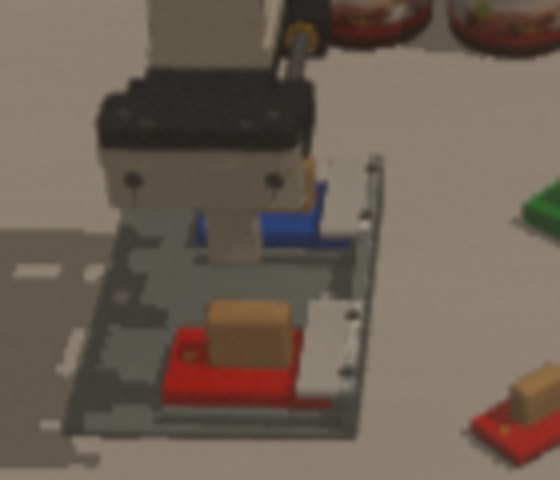

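The crop shows the ridge top at full-image (222,196), and the TCP axis projects to (222.6,195.5), so the tool is centred. The bay rails are low. I'll descend and grip.

```bash
python3 -m inch '.5 0 0 -3 0 0 0;.5 0 0 -5 0 0 0;.5 0 0 -6.5 0 0 0;.5 0 0 -7.2 0 0 0;.5 0 0 -7.2 0 0 0;.1 0 0 -7.2 0 0 0;0 0 0 -7.2 0 0 0;0 0 0 -7.2 0 0 0;0 0 0 -7.2 0 0 0;0 0 0 -7.2 0 0 0' 15
```

```text
t: 5.0
eef_pos: [0.5265, 0.0565, 0.0268]
ee_rot: [3.138, -0.001, 1.51]
force: [-1.8, -0.1, 5.4]
width: 0.0178
```

```bash
python3 -m inch '0 -.5 .03 .1 0 0 0;0 -1 .06 .1 0 0 0;0 -1.5 .1 .1 0 0 0;0 -2 .12 .1 0 0 0;0 -2.5 .15 .1 0 0 0;0 -3 .18 .1 0 0 0;0 -3.5 .21 .1 0 0 0;0 -4 .24 .1 0 0 0;0 -4.5 .27 .1 0 0 0;0 -4.5 .27 .1 0 0 0' 25
python3 - <<'E'
from meas import *
f=grab_frame("side");save(f,"s2.png",(160,120,300,240),4)
for d in pinpoint("side","red_stamp"):print(d["p"],d["location"],ray(f,d["location"],.006))
E
```

```text
t: 6.25
eef_pos: [0.4811, 0.0592, 0.0278]
ee_rot: [3.138, -0.001, 1.51]
force: [-0.4, -0.8, -0.7]
width: 0.0177
0.96 [295.3, 225.6] [0.661 0.016 0.006]
0.86 [196.6, 215.2] [0.473 0.054 0.006]
0.84 [313.8, 173.7] [0.712 0.187 0.006]
```

View pics/s2.png

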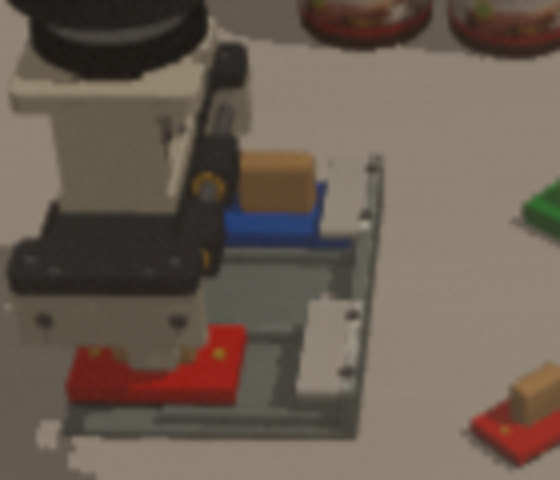

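The crop shows the red base clear of the lip, with the blue stamp undisturbed. I'll lift, carry it over the pad and turn it to the pad's heading.

```bash
python3 -m inch '0 0 0 2 0 0 0;0 0 0 4 0 0 0;0 0 0 6 0 0 0;0 1 -3 6 0 0 2;0 2 -7 6 0 0 5;0 3 -11 6 0 0 8;0 4 -15 6 0 0 11;0 4.7 -19 6 0 0 14.2;0 4.7 -19 6 0 0 14.2;0 4.7 -19 6 0 0 14.2'
python3 - <<'E'
from meas import *
f=grab_frame("top");p=telemetry.get_state()["eef_pos"]
for c in("top","side"):
    f=grab_frame(c);save(f,c+"3.png",(300,190,440,310) if c=="top" else (150,170,290,335),3)
    h=f["pixels"].astype(int);r=((h[...,0]>90)&(h[...,1]<50)&(h[...,2]<50)).astype(np.uint8);l,t,R,b=(300,190,420,310) if c=="top" else (150,235,290,335)
    k=np.zeros_like(r);k[t:b,l:R]=r[t:b,l:R];print(c,k.sum(),rect(f,k,p[2]-.007))
a=cv2.imread("pics/top3.png");b=cv2.imread("pics/side3.png");o=np.zeros((495,840,3),np.uint8);o[:360,:420]=a;o[:,420:]=b
cv2.imwrite("pics/c3.png",o[:,:800])
E
```

```text
t: 7.6
eef_pos: [0.5284, -0.1308, 0.0876]
ee_rot: [3.138, -0.002, 1.757]
force: [-0.7, 0.5, -1.8]
width: 0.0179
top 91 [ 490.442 -135.158    8.363   48.544   11.324]
side 501 [ 530.822 -153.98    78.64    22.317   10.163]
```

View pics/c3.png

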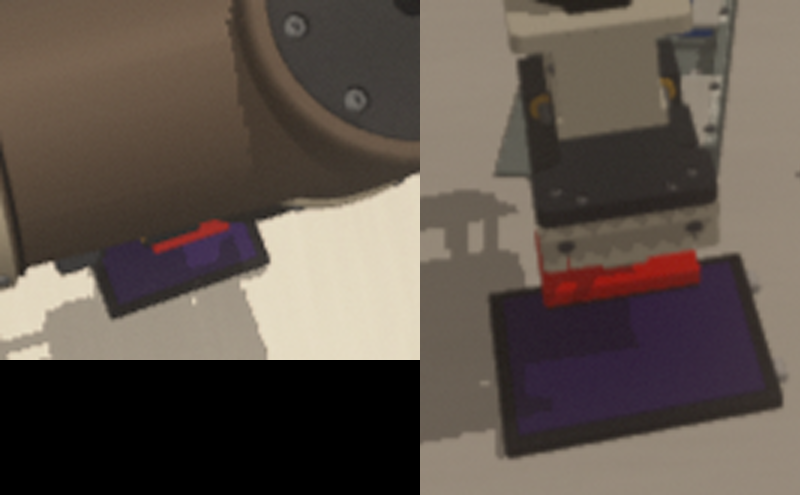

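The picture shows the stamp level over the pad, with yaw about 10–11° and x centre about 0.53, so it is aligned. Lowering now.

```bash
python3 -m inch '0 0 0 -2 0 0 0;0 0 0 -4 0 0 0;0 0 0 -4.8 0 0 0;0 0 0 -5.2 0 0 0;0 0 0 -5.4 0 0 0;0 0 0 -5.5 0 0 0;0 0 0 -5.5 0 0 0;0 0 0 -5.5 0 0 0'
```

```text
t: 8.75
eef_pos: [0.5287, -0.13, 0.0332]
ee_rot: [3.137, -0.001, 1.759]
force: [0.6, 0.2, -1.1]
width: 0.018
```

```bash
python3 -m inch '0 0 0 -.1 0 0 0;0 0 0 -.15 0 0 0;0 0 0 -.15 0 0 0'
python3 - <<'E'
from meas import *
f=grab_frame("side");save(f,"s4.png",(150,200,290,335),4)
h=f["pixels"].astype(int);r=((h[...,0]>90)&(h[...,1]<50)&(h[...,2]<50)).astype(np.uint8);k=np.zeros_like(r);k[235:335,150:290]=r[235:335,150:290];print(rect(f,k,.02))
E
```

```text
t: 9.12
eef_pos: [0.5287, -0.13, 0.0316]
ee_rot: [3.138, -0.001, 1.759]
force: [-0.5, 0.1, -1.7]
width: 0.018
[ 530.334 -153.4     78.292   17.98     6.027]
```

View pics/s4.png

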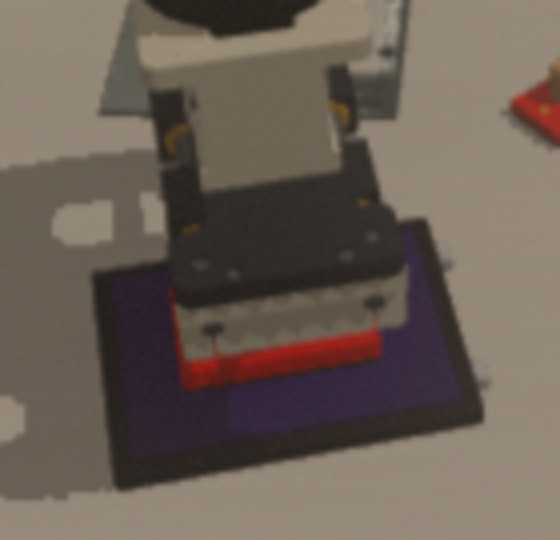

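The stamp is nearly on the felt and centred along x. I'll feel for contact before letting go.

```bash
python3 -m inch '0 0 0 -.05 0 0 0;0 0 0 -.1 0 0 0;0 0 0 -.1 0 0 0'
python3 - <<'E'
from h import *
f=grab_frame("side")
for u in((187,388),(380,357)):print(ray(f,(150+u[0]/4,200+u[1]/4),.01))
E
```

```text
t: 9.55
eef_pos: [0.5287, -0.13, 0.0308]
ee_rot: [3.137, -0.001, 1.759]
force: [-1.6, 0.5, 2.4]
width: 0.018
[ 0.49320745 -0.15870218  0.01      ]
[ 0.56959074 -0.14516731  0.01      ]
```

Contact force has risen, and the stamp centre is about (0.527, -0.127), within tolerance. Releasing and retreating.

```bash
python3 -m inch '.3 0 0 0 0 0 0;.5 0 0 0 0 0 0;.5 0 0 0 0 0 0;.5 0 0 .5 0 0 0;.5 0 0 2 0 0 0;.5 0 0 5 0 0 0;.5 0 0 10 0 0 0;.5 0 0 15 0 0 0;.5 -4 -5 18 0 0 0;.5 -6 -11 18 0 0 0;.5 -8 -17 18 0 0 0;.5 -10 -22 18 0 0 0'
python3 - <<'E'
from meas import *
for c in("top","side"):
    f=grab_frame(c);save(f,c+"5.png",(170,190,310,335) if c=="side" else (300,190,440,310),3)
    for n in("red_stamp","blue_stamp","ink_pad"):
        print(c,n,[(round(d["p"],2),ray(f,d["location"],.01 if n=="red_stamp" else .006)) for d in pinpoint(c,n)])
save(f,"s5.png",(150,140,300,335),3)
E
```

```text
t: 11.1
eef_pos: [0.4281, -0.3517, 0.2127]
ee_rot: [3.135, 0.0, 1.76]
force: [2.0, -0.3, -0.3]
width: 0.0441
top red_stamp [(0.94, array([ 0.526, -0.13 ,  0.01 ])), (0.94, array([0.702, 0.186, 0.01 ])), (0.87, array([0.651, 0.02 , 0.01 ]))]
top blue_stamp [(0.87, array([0.529, 0.19 , 0.006]))]
top ink_pad [(0.79, array([ 0.529, -0.126,  0.006]))]
side red_stamp [(0.63, array([ 0.519, -0.14 ,  0.01 ])), (0.6, array([0.702, 0.175, 0.01 ]))]
side blue_stamp [(0.58, array([0.535, 0.19 , 0.006]))]
side ink_pad [(0.71, array([ 0.53 , -0.138,  0.006]))]
```

View pics/s5.png

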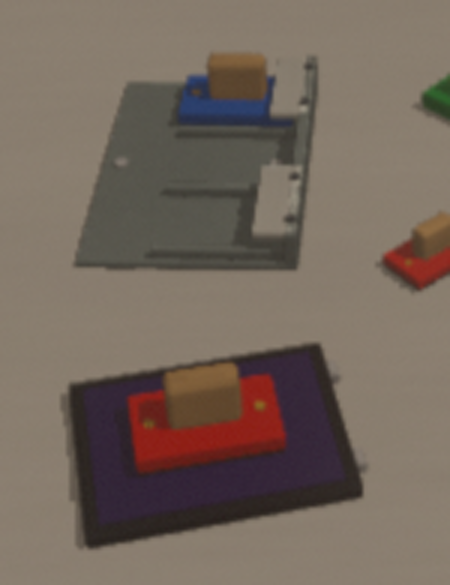

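The crop shows the red stamp flat and upright on the pad at about (220,283) in the full image. It is centred and aligned with the pad, and the blue stamp is still in its bay.

```bash
python3 -c "
from station import arm;print(arm.job_done())"
```

```text
the job is handed in; nothing more can be done
None
```

I slid the red stamp out of its bay from under the lip, carried it level to the ink pad and turned it to the pad's heading (about 10.7°). I lowered it until I felt contact, let go and retreated. The job was handed in shortly after t = 11.1 s of the 38 s allowed; no verdict is reported.

**Last checks:**
- **Position:** the top camera puts the stamp at (0.526, -0.130), with the pad at (0.529, -0.126). That is within about 5 mm.
- **Disagreement between cameras:** the side camera gave the stamp at (0.519, -0.140) and the pad at (0.530, -0.138). That is about 11 mm off along x, less certain (p about 0.6) but still inside the 18 mm allowed.
- **Heading:** the stamp measured 10–11° while held above the pad. A later side-view fit gave 6°, with much of the base hidden by the gripper. Even that is within the 11° limit.
- **Other checks:** the last picture shows the stamp flat and right way up, the blue stamp still in its bay, and the gripper clear of everything.

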